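Load stoppers and index the feed slide at the bottling bench

ROBOT

A 7-joint arm with a two-finger parallel gripper is mounted at the origin on the work surface. World frame = base frame: x ahead of the robot, y to its left, z up, the work surface at z = 0. Lengths are in m, angles in degrees, forces in N, time in s.
With the tool pointing down it reaches from about 0.425 to 0.875 m from the base axis. Payload 8.4 kg.
Tool frame: the origin (TCP) lies at the very end of the fingers, on their centre line; the grasp point (between the pads) lies 19 mm behind it; z points along the fingers, x is the direction in which the jaws open and shut, and the axes are right-handed (so a half turn about z gives the same grasp; the last joint's range is limited). The gripper opens to 85 mm and grips with 20 to 120 N. Pads are 22 mm wide; open, the fingers measure 114 mm over their backs; the gripper's body (76 mm by 85 mm) begins 54 mm behind the grasp point. The pads swing forward as they close: fully open they stand 13 mm farther back than shut.
Start: joints at [63.816, 19.091, 2.286, 83.961, -0.768, 76.965, -3.352], TCP at [0.228, -0.609, 0.231] pointing down, gripper open.
Joint ranges: [-147.57, 147.57], [-21.85, 119.76], [-74.77, 79.35], [14.55, 137.4], [-85.83, 265.84], [4.83, 119.75], [-152.11, 152.11]. Speed limits (degrees/s): [127.2, 127.2, 159.86, 159.86, 180, 180, 180].

INTERFACE

Orientations are given as a 3x3 rotation matrix whose columns are the frame's x, y, z axes.
In Python, from rig import get_obs, imaging, workorder, finder gives the robot as it stands.
- The arm moves only by the tool jog_arm, never from a script. Its argument "deltas" is a list of rows, each a list of 7 numbers: the shift along the world's x, y, z in mm, then the turn, a rotation vector about the world's x, y, z in rad, then the finger opening in mm, from 0 to 85.4. A call has 1 to 20 rows; each row is the pose to reach, as a shift and turn from the pose measured when the call began; what a row does not reach only later rows make up. A row lasts 1/12 s, in which the tool goes at most 41.7 mm and 7.16 degrees, less where a joint would pass 70% of its speed; a pose out of reach is approached as far as the arm can. A call with a gripper value outside its range is refused whole. The fingers move at their own pace and stop on an object; "squeeze" is the grip in N (left out, the last holds). Time passes only in rows, so rows that repeat a pose let the fingers close. It gives the time, the measured TCP pose, the force and the opening at its end, in the units of the state.
- get_obs(): the state, without advancing time (a new reading comes with each control period).
- imaging.capture(name): name is "scene" or "top"; returns the picture (480x640x3 uint8, red, green, blue); there is no depth.
- imaging.camera_params(name): a dict with "intrinsics" (3x3 intrinsics, pixels), "T" (4x4, takes a point from camera to world coordinates). Camera axes: x right, y down, z forward; pixel columns grow to the right and rows downward; lengths in m; the calibration is good to about 2 mm. A picture is of the moment at which its call begins. camera_params takes no time and is no camera call.
- workorder.job_done(): hands the job in, once; it reports no verdict.
Trained networks look in the newest picture that a camera, given by its name, has taken for a name from the list of things; names that differ only in an ending like _2 or _b are one class to them, and where a whole thing is asked for, a point or a joint stands for the part that bears it (a point fixed in the world has none). Each returns a list of dicts, best first, with "p" (0 to 1); they miss things now and then, are a little off and sometimes report something else, mostly with a low value. They report only what shows in the picture. A call takes as long as a camera call. They do not tell look-alikes from the thing itself.
- finder.outline_of(name, camera): "mask" (480x640 bool, what is visible of it) and "bbox" ([left, top, right, bottom] in pixels, round what is visible of it).
The state is a dict: "clock": time; "joints": joint angles; "joint_vel": joint speeds; "effort": joint torques, N m; "tool_pos": TCP position; "ee_rot": TCP orientation; "force": force on the tool from outside, world axes, zero at the start; "wrist_torque": the same for the moment, N m; "gripper_width": opening from 0.0 (shut) to 1.0 (fully open).
Only numpy, scipy, OpenCV 4.12 (cv2) and the standard library are available. Lean on these libraries where they do the work, as an engineer would, in place of code of your own. Each camera call takes 0.05 s, during which the arm holds its last target. There are 200 camera calls.

TASK

Pick up the blue tray by its black handle, tip it so that all three cork stoppers slide off its open end into the white hopper, and stand the empty tray upright back on the bench. Then pull up the red plunger knob, slide the loaded hopper along its rail by exactly one hole, to the next hole away from the hopper, let the pin go fully home in it, and finish there still gripping the knob, keeping the pin engaged. Do not disturb the mug, the bottle or the jar.

Things in the scene. Friction and masses are not known exactly. Their poses are not given: they have to be found in the camera images.
- tray: Blue tray on the bench, pan 110 (x) by 80 mm (y), floor and walls 3 mm thick, side walls 30 mm high, back wall 42 mm high at +x; the -x end, 55 mm from the origin, is open and starts roughly towards the robot. Origin: centre of the pan's underside; z up. 0.1 to 0.25 kg. It stands left or right of the robot's forward line, the feed rail on the other side.
- tray_grip (a point): Middle of the grip on the tray's black bar handle, 95 mm along x and 34 mm up from the tray's origin; tray's axes. The bar is 12 mm wide (y), 16 mm high (z 26 to 42 mm above the tray's underside), runs along x from the back wall (x = 55 mm) to x = 125 mm, free underneath.
- stopper0_mid (a point): Middle of one of three loose tapered cork stoppers, 30 mm diameter below, 24 mm above, 28 mm high, about 15 g, which start standing in the tray. Axes: z along its own axis.
- stopper1_mid (a point): Middle of one of three loose tapered cork stoppers, 30 mm diameter below, 24 mm above, 28 mm high, about 15 g, which start standing in the tray. Axes: z along its own axis.
- stopper2_mid (a point): Middle of one of three loose tapered cork stoppers, 30 mm diameter below, 24 mm above, 28 mm high, about 15 g, which start standing in the tray. Axes: z along its own axis.
- hopper_in (a point): Centre of the inner floor of the white open-topped hopper on the sliding carriage. Inside 102 mm (x, along the rail) by 112 mm (y), walls 4 mm, rim 56 mm above this point, 110 mm above the bench. x points along the rail from hopper to plunger, z up; the knob's axis lies 100 mm along +x, 45 mm from the hopper's outer wall.
- knob: Red plunger knob on the carriage, upright cylinder 26 mm diameter, 30 mm high, free all round above a 36 mm square steel housing (top 66 mm above the bench). Origin: its middle, 95 mm above the bench with the pin home. x along the rail away from the hopper, z up. Moves up with the plunger and along with the carriage.
- plunger (a joint): How far knob and pin are pulled up, m: 0 = pin fully home, 0.020 = end of travel. A spring pushes down (4 N at 0, 9 N at 0.020). The pin stands 12 mm deep in its hole: above 0.012 it is clear of the rail and the carriage can slide. Let down between holes it rests on the rail at 0.012; over a hole it drops home.
- feed (a joint): Carriage (hopper and plunger together) along the rail, m: starts near 0, pin in the first hole, and grows along the knob's +x, away from the hopper; holes at 0, 0.050, 0.100. Friction about 2 N. The 8 mm pin has 2 mm play each way in the 12 mm hole and a rounded end.
- slot0 (a point): Mouth of the first hole in the rail's top face, 40 mm above the bench, under the knob at the start. x along the rail, in the direction of travel.
- slot1 (a point): Mouth of the next hole, the one wanted: a dark 12 mm slot, 50 mm further along the rail, with a small yellow tick on the rail's side.
- slot2 (a point): Mouth of the last hole, 100 mm from the first: not to be used.
- mug: Bystander: glass mug, 76 mm diameter, 110 mm high, standing beyond the work. Origin: centre of its underside.
- bottle: Bystander: green wine bottle, 74 mm diameter, 300 mm high, standing far to the right. Origin: centre of its underside.
- jar: Bystander: glass jar with a white lid, 70 mm diameter, 100 mm high, standing far to the left. Origin: centre of its underside.
There are look-alikes about, which are no part of the job. There is more than one size of the tray; the job needs the middle-sized.

How it is judged (in metres and radians):
On the way, in this order (a step that is already met when the one before it is completed fails the run):
1. all three stoppers have slid from the tipped tray into the hopper (x of stopper0_mid in the frame of hopper_in between -0.051 and 0.051 m and y of stopper0_mid in the frame of hopper_in between -0.056 and 0.056 m and z of stopper0_mid in the frame of hopper_in between 0 and 0.056 m and x of stopper1_mid in the frame of hopper_in between -0.051 and 0.051 m and y of stopper1_mid in the frame of hopper_in between -0.056 and 0.056 m and z of stopper1_mid in the frame of hopper_in between 0 and 0.056 m and x of stopper2_mid in the frame of hopper_in between -0.051 and 0.051 m and y of stopper2_mid in the frame of hopper_in between -0.056 and 0.056 m and z of stopper2_mid in the frame of hopper_in between 0 and 0.056 m and angle between tray's own z axis and vertical above 0.3 rad), for 0.1 s.
2. the tray stands upright on the bench, let go (height (world z) of tray between -0.008 and 0.008 m and angle between tray's own z axis and vertical below 0.1 rad and linear speed of tray below 0.03 m/s and contact force between the fingers and tray below 0.1 N), for 0.2 s.
3. the plunger is pulled clear of the first hole (value of joint plunger above 0.011 m and value of joint feed below 0.02 m), for 0.05 s.
At the end, for the whole second after the job is handed in: The carriage is at the second hole (50 mm, within 4 mm) with the pin home (plunger within 3 mm of 0), the fingers still grip the knob (over 2 N), all three stoppers are in the hopper below its rim, and the tray stands upright on the bench, untouched and at rest (all of step 2 and value of joint feed between 0.046 and 0.054 m and value of joint plunger below 0.003 m and contact force between the fingers and knob above 2 N and x of stopper0_mid in the frame of hopper_in between -0.051 and 0.051 m and y of stopper0_mid in the frame of hopper_in between -0.056 and 0.056 m and z of stopper0_mid in the frame of hopper_in between 0 and 0.056 m and x of stopper1_mid in the frame of hopper_in between -0.051 and 0.051 m and y of stopper1_mid in the frame of hopper_in between -0.056 and 0.056 m and z of stopper1_mid in the frame of hopper_in between 0 and 0.056 m and x of stopper2_mid in the frame of hopper_in between -0.051 and 0.051 m and y of stopper2_mid in the frame of hopper_in between -0.056 and 0.056 m and z of stopper2_mid in the frame of hopper_in between 0 and 0.056 m); the arm keeps its last pose, push and grip.
It fails at once if the mug is pushed more than 30 mm or tipped (distance of mug from where it was at the start of the episode above 0.03 m or angle between mug's own z axis and vertical above 0.3 rad).
It fails at once if the bottle is pushed more than 30 mm or tipped (distance of bottle from where it was at the start of the episode above 0.03 m or angle between bottle's own z axis and vertical above 0.3 rad).
It fails at once if the jar is pushed more than 30 mm or tipped (distance of jar from where it was at the start of the episode above 0.03 m or angle between jar's own z axis and vertical above 0.3 rad).
It also fails if it takes over 67 s, if anything falls off the work surface, if the arm or the gripper's body presses on something with over 40 N, if the wrist force passes 120 N, or if a joint passes its speed limit or range.

## Working session

There is one attempt and no reset: what is moved stays moved. The work goes in short steps, Python scripts to look and compute and a tool call to move; the robot and the scene stay as the last step left them, time stands still between calls to the robot, and variables do not carry over. Pictures are saved under pics/ and viewed, about 8 in all and at most 12, crops included, and the job is handed in when it is done.

Besides the shell and the picture viewer there is one more tool, called after "Request:" as name(argument=value, ...), one argument or row to a line, values as JSON. jog_arm: Moves the arm, as the interface text tells. Its arguments: {"type":"object","properties":{"deltas":{"type":"array","items":{"type":"array","items":{"type":"number"}}},"squeeze":{"type":"number"}},"required":["deltas"]}

```bash
mkdir -p pics; ls
python3 - <<'E'
from rig import get_obs, imaging
import cv2
o=get_obs();print(o['clock'],o['tool_pos'],o['ee_rot'],o['gripper_width'])
for n in('scene','top'):
    cv2.imwrite(f'pics/{n}0.png',imaging.capture(n)[:,:,::-1])
    p=imaging.camera_params(n);print(n,p['intrinsics'],p['T'])
E
```

```text
pics
0.0 [ 0.22741538 -0.60842358  0.23039366] [[ 3.50146577e-01 -9.36694666e-01 -6.91400749e-04]
 [-9.36693471e-01 -3.50147238e-01  1.50092379e-03]
 [-1.64799937e-03  1.22087241e-04 -9.99998635e-01]] 0.9997521276136049
scene [[536.61889002   0.         319.10487547]
 [  0.         536.61889002 237.47906188]
 [  0.           0.           1.        ]] [[-0.46236138  0.76180333 -0.45373741  1.15139274]
 [ 0.88666248  0.40137156 -0.22963127  0.28342375]
 [ 0.00718343 -0.50848457 -0.86104114  1.13913211]
 [ 0.          0.          0.          1.        ]]
top [[473.95641216   0.         315.00150647]
 [  0.         473.95641216 235.0489857 ]
 [  0.           0.           1.        ]] [[-0.0179033  -0.99297185  0.1169888   0.48137512]
 [-0.99953959  0.02064174  0.02223814 -0.01664162]
 [-0.0244967  -0.11653681 -0.99288423  1.28598526]
 [ 0.          0.          0.          1.        ]]
```

View pics/scene0.png

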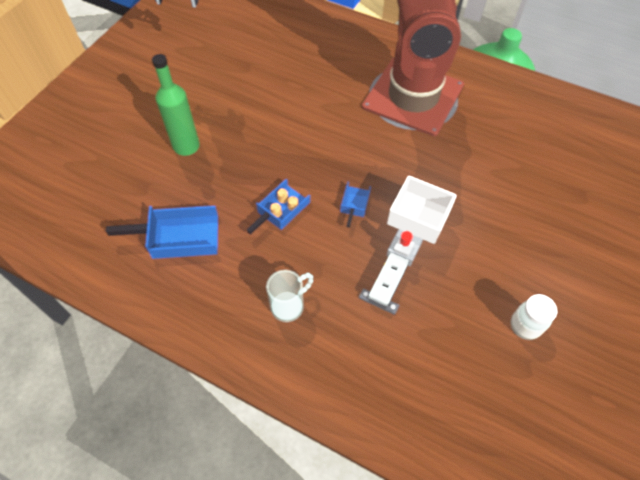

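View pics/top0.png

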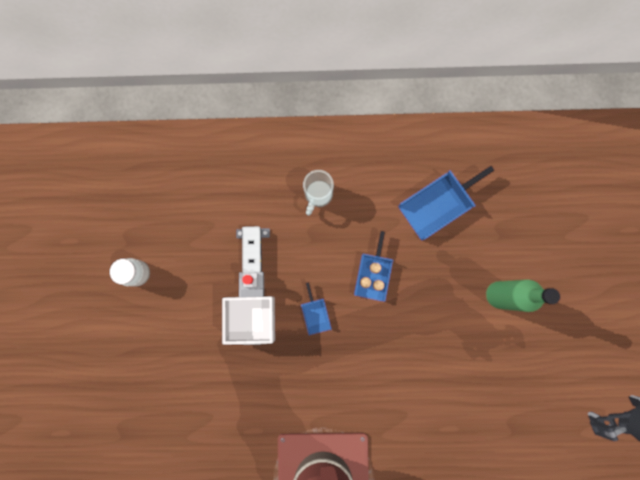

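Scene view: the blue trays are at (285,205) with three corks, (182,230) large and empty, and (355,200) small and empty. The middle-sized one is the loaded tray at (285,205), top view (375,275). The hopper is at top (248,320), the knob at (248,281), and the rail runs away from the robot to (252,235).

```bash
cat > h.py <<'E'
import numpy as np, cv2, itertools
from rig import imaging
P={n:imaging.camera_params(n) for n in('scene','top')}
def proj(n,X):
    X=np.atleast_2d(X);T=P[n]['T'];c=(X-T[:3,3])@T[:3,:3];q=c@P[n]['intrinsics'].T
    return q[:,:2]/q[:,2:]
def plane(n,uv,z):
    T=P[n]['T'];d=T[:3,:3]@np.linalg.inv(P[n]['intrinsics'])@np.array([uv[0],uv[1],1.]);o=T[:3,3]
    return o+d*(z-o[2])/d[2]
def render(n,boxes,x,y,a,z=0):
    m=np.zeros((480,640),np.uint8);c,s=np.cos(a),np.sin(a);R=np.array([[c,-s,0],[s,c,0],[0,0,1]])
    for b in boxes:
        v=np.array(list(itertools.product(*b)))@R.T+[x,y,z]
        h=cv2.convexHull((proj(n,v)*16).round().astype(np.int32))
        cv2.fillConvexPoly(m,h,1,shift=4)
    return m>0
def fit(masks,boxes,x0,z=0):
    from scipy.optimize import minimize
    def f(p):
        e=0
        for n,m in masks.items():
            r=render(n,boxes,p[0],p[1],p[2],z);e+=1-(r&m).sum()/(r|m).sum()
        return e
    best=None
    for da in(-.2,0,.2):
        s=np.array(x0)+[0,0,da]
        r=minimize(f,s,method='Nelder-Mead',options=dict(initial_simplex=s+np.array([[0,0,0],[.015,0,0],[0,.015,0],[0,0,.2]]),xatol=1e-4,fatol=1e-4))
        if best is None or r.fun<best.fun:best=r
    return best.x,best.fun
TRAY=[[(-.055,.055),(-.04,.04),(0,.003)],[(-.055,.055),(-.04,-.037),(0,.03)],[(-.055,.055),(.037,.04),(0,.03)],[(.052,.055),(-.04,.04),(0,.042)],[(.055,.125),(-.006,.006),(.026,.042)]]
HOP=[[(-.055,.055),(-.06,.06),(-.004,.056)]]
E
python3 - <<'E'
from h import *
from rig import finder
im={n:imaging.capture(n) for n in P}
out=[]
S={}
for n in P:
    for k in('tray','hopper_in','knob','stopper0_mid','mug','bottle'):
        r=finder.outline_of(k,n); S[n,k]=r
        print(n,k,[(round(d['p'],2),np.array(d['bbox']).astype(int).tolist(),int(d['mask'].sum())) for d in r])
import pickle;pickle.dump((S,im),open('S.pkl','wb'))
t=np.hstack([cv2.resize(im['top'][215:345,210:410],(800,520),interpolation=cv2.INTER_CUBIC)])
cv2.imwrite('pics/crop1.png',t[:,:,::-1])
E
```

```text
scene tray [(0.68, [245, 182, 314, 235], 1138), (0.66, [344, 188, 368, 226], 647), (0.56, [103, 206, 217, 259], 3676)]
scene hopper_in [(0.95, [389, 176, 454, 262], 3423)]
scene knob [(0.73, [398, 230, 412, 246], 155)]
scene stopper0_mid [(0.61, [289, 194, 300, 210], 109)]
scene mug []
scene bottle [(0.78, [150, 53, 197, 158], 2482)]
top tray [(0.87, [304, 282, 328, 334], 744), (0.77, [402, 170, 491, 240], 3029), (0.74, [355, 234, 395, 302], 1105), (0.44, [108, 259, 150, 286], 875)]
top hopper_in [(0.65, [221, 271, 277, 342], 3000), (0.63, [222, 225, 277, 344], 4017)]
top knob [(0.49, [242, 274, 253, 284], 78)]
top stopper0_mid [(0.63, [360, 279, 372, 286], 89), (0.35, [373, 280, 387, 288], 72)]
top mug [(0.92, [303, 171, 335, 215], 968)]
top bottle [(0.88, [487, 281, 562, 308], 1735)]
```

View pics/crop1.png

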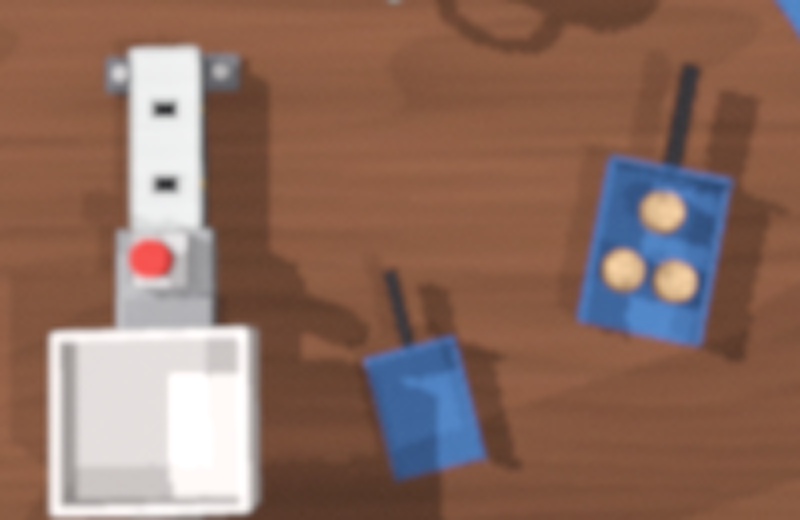

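The middle-sized tray is confirmed at crop (655,250): blue, black handle, holding the corks. In the same crop the slots are at (165,184) with the yellow tick and at (164,109), the knob top is at (150,258), and the hopper rim corners are at (50,335), (250,328) and so on.

Run:
```python
from h import *
import pickle
S,im=pickle.load(open('S.pkl','rb'))
def fill(m):
    m=cv2.morphologyEx(m.astype(np.uint8),cv2.MORPH_CLOSE,np.ones((5,5)))
    c,_=cv2.findContours(m,cv2.RETR_EXTERNAL,cv2.CHAIN_APPROX_NONE);o=np.zeros((480,640),np.uint8);cv2.drawContours(o,c,-1,1,-1);return o>0
tm={'top':fill(S['top','tray'][2]['mask']),'scene':fill(S['scene','tray'][0]['mask'])}
g=plane('top',(374,278),0.01);print('tray guess',g)
for ms in(tm,{'top':tm['top']},{'scene':tm['scene']}): print(fit(ms,TRAY,[g[0],g[1],-.1]))
print('slots',plane('top',(251.25,261),.04),plane('top',(251,242.2),.04))
for n in P:
    ys,xs=np.nonzero(S[n,'knob'][0]['mask']);print('knob',n,plane(n,(xs.mean(),ys.mean()),.097))
    h=cv2.cvtColor(im[n],cv2.COLOR_RGB2HSV)
    b=S[n,'knob'][0]['bbox'];l,t,r,bb=[int(v) for v in b]
    sub=h[t-6:bb+6,l-6:r+6];rd=((sub[...,0]<8)|(sub[...,0]>172))&(sub[...,1]>150)&(sub[...,2]>120)
    ys,xs=np.nonzero(rd);print('red',len(xs),plane(n,(xs.mean()+l-6,ys.mean()+t-6),.097))
# hopper
for u in((50,335),(250,328),(258,512),(52,516)): print('rim',plane('top',(210+u[0]/4,215+u[1]/4),.11))
for k in range(3):pass
for n,i in(('top',1),('scene',0)):
    m=S[n,'hopper_in'][i]['mask']; 
cv2.imwrite('pics/crop2.png',np.hstack([cv2.resize(im['scene'][165:315,340:470],(520,600),interpolation=cv2.INTER_CUBIC)])[:,:,::-1])
for u in((375,278),(366,282.5),(379,285)): print('cork top',plane('top',u,.031))
for k in('mug','bottle'):
    x=S['top',k][0]['bbox'];print(k,plane('top',((x[0]+x[2])/2,(x[1]+x[3])/2),.05))
```

```text
tray guess [ 0.51278343 -0.14381589  0.01      ]
(array([ 0.5122136 , -0.14182912, -0.20941058]), np.float64(0.15885763899655803))
(array([ 0.51384228, -0.14086687, -0.23999831]), np.float64(0.08712613784135237))
(array([ 0.51300483, -0.14029207, -0.23176607]), np.float64(0.07326007326007322))
slots [0.56272661 0.18078999 0.04      ] [0.61262387 0.18134674 0.04      ]
knob scene [0.51329548 0.17957475 0.097     ]
red 107 [0.51182848 0.17926773 0.097     ]
knob top [0.51265936 0.1806826  0.097     ]
red 55 [0.5136622  0.18182077 0.097     ]
rim [0.46617383 0.24121151 0.11      ]
rim [0.46828458 0.11729669 0.11      ]
rim [0.35694168 0.11323417 0.11      ]
rim [0.35647202 0.23943989 0.11      ]
cork top [ 0.51221783 -0.14434591  0.031     ]
cork top [ 0.50087446 -0.12037033  0.031     ]
cork top [ 0.49372052 -0.15422012  0.031     ]
mug [ 0.73867067 -0.00329859  0.05      ]
bottle [ 0.46092028 -0.52365725  0.05      ]
```

View pics/crop2.png

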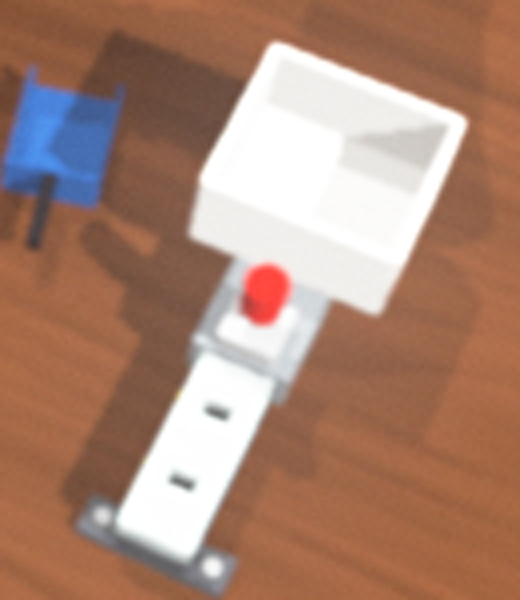

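```bash
cat >> h.py <<'E'
from scipy.spatial.transform import Rotation as Ro
def tool(yaw,tilt):  # tray heading yaw (deg), tilt: open end down; tool x = tray y, tool z = -tray z
    Rt=Ro.from_euler('z',yaw,degrees=True)*Ro.from_euler('y',-tilt,degrees=True)
    return Rt*Ro.from_matrix(np.array([[0,1,0],[1,0,0],[0,0,-1.]]))
def delta(pos,R,frm=None):
    from rig import get_obs
    o=get_obs();d=(R*Ro.from_matrix(o['ee_rot']).inv()).as_rotvec()
    print('delta',(1000*(np.array(pos)-o['tool_pos'])).round(1),d.round(4),'rows',round(np.degrees(np.linalg.norm(d))/7.16,1))
def pour(lip,yaw,tilt,off=(0,0,0)):
    T=tool(yaw,0).as_matrix()
    Rt=Ro.from_euler('z',yaw,degrees=True)*Ro.from_euler('y',-tilt,degrees=True)
    return np.array(lip)+Rt.apply([.15,0,.034-.019])+off
E
python3 - <<'E'
from h import *
delta([.42,-.24,.30],tool(-60,0))
print(pour([.418,.158,.12],-60,55), pour([.418,.158,.12],-60,0))
print(plane('top',(382.5,231),.042))
E
```

```text
delta [192.4 368.8  68.7] [-0.     -0.      1.7366] rows 13.9
[0.45487459 0.09413133 0.25147645] [0.493      0.02809619 0.135     ]
[ 0.63499844 -0.16697257  0.042     ]
```

Request:
jog_arm(
  deltas=[
    [10,40,40,0,0,0.125,85],
    [30,80,60,0,0,0.25,85],
    [50,120,69,0,0,0.375,85],
    [70,160,69,0,0,0.5,85],
    [95,200,69,0,0,0.62,85],
    [120,240,69,0,0,0.74,85],
    [145,280,69,0,0,0.86,85],
    [170,320,69,0,0,0.98,85],
    [190,360,69,0,0,1.1,85],
    [200,400,69,0,0,1.22,85],
    [210,440,69,0,0,1.34,85],
    [220,480,69,0,0,1.46,85],
    [225,520,69,0,0,1.58,85],
    [230,560,69,0,0,1.7,85],
    [235,600,69,0,0,1.736,85],
    [235,640,69,0,0,1.736,85],
    [230,680,69,0,0,1.736,85],
    [228,702,69,0,0,1.736,85],
    [228,702,69,0,0,1.736,85],
  ],
)

```text
clock: 2.38
tool_pos: [0.4547, 0.0985, 0.3009]
ee_rot: [[0.864, 0.504, 0.001], [0.504, -0.864, 0.001], [0.001, -0.0, -1.0]]
force: [0.1, 0.5, 0.2]
gripper_width: 0.993
```

Run:
```python
from h import *
delta(pour([.418,.158,.12],-60,55),tool(-60,55))
delta([.42,.09,.30],tool(-60,0))
from rig import get_obs
print(np.round(get_obs()['joints'],1))
```

```text
delta [  0.2  -4.3 -49.4] [-0.831  -0.4807 -0.0046] rows 7.7
delta [-34.7  -8.5  -0.9] [-0.0007  0.0012 -0.0043] rows 0.0
[ 26.3  -3.1 -41.6 100.3  -2.1  81.9  15.4]
```

Request:
jog_arm(
  deltas=[
    [0,-4,-10,-0.1,-0.06,0,85],
    [0,-4,-20,-0.2,-0.12,0,85],
    [0,-4,-30,-0.3,-0.17,0,85],
    [0,-4,-40,-0.4,-0.23,0,85],
    [0,-4,-49,-0.5,-0.29,0,85],
    [0,-4,-49,-0.6,-0.35,0,85],
    [0,-4,-49,-0.7,-0.405,0,85],
    [0,-4,-49,-0.83,-0.48,0,85],
    [0,-4,-49,-0.92,-0.53,0,85],
    [0,-4,-49,-0.92,-0.53,0,85],
  ],
)

```text
clock: 3.22
tool_pos: [0.4532, 0.0969, 0.2467]
ee_rot: [[0.861, 0.258, 0.439], [0.509, -0.412, -0.756], [-0.014, 0.874, -0.485]]
force: [-0.0, -0.0, -1.1]
gripper_width: 0.993
```

Run:
```python
from h import *
delta([.6053,-.1620,.10],tool(-13,0))
delta([.55,.0,.28],tool(-40,0))
from rig import get_obs
print(np.round(get_obs()['joints'],1))
```

```text
delta [ 152.1 -258.9 -146.7] [0.6544 0.8726 0.7229] rows 10.5
delta [ 96.8 -96.9  33.3] [0.8229 0.6815 0.2984] rows 8.9
[ -0.7  18.8 -62.6 116.5  60.9 103.3 -50.6]
```

The pour pose is reachable, so I'll go to the tray.

Request:
jog_arm(
  deltas=[
    [10,-10,20,0.1,0.08,0.03,85],
    [30,-30,35,0.2,0.17,0.07,85],
    [50,-60,35,0.3,0.26,0.11,85],
    [70,-95,35,0.41,0.34,0.15,85],
    [97,-130,35,0.5,0.45,0.22,85],
    [120,-165,30,0.55,0.55,0.35,85],
    [140,-200,10,0.6,0.7,0.5,85],
    [152,-235,-20,0.65,0.8,0.62,85],
    [152,-259,-50,0.654,0.873,0.723,85],
    [152,-259,-80,0.654,0.873,0.723,85],
    [152,-259,-110,0.654,0.873,0.723,85],
    [152,-259,-146,0.654,0.873,0.723,85],
    [152,-259,-146,0.654,0.873,0.723,85],
    [152,-259,-146,0.654,0.873,0.723,85],
  ],
)

```text
clock: 4.38
tool_pos: [0.603, -0.1683, 0.0932]
ee_rot: [[0.228, 0.974, -0.009], [0.974, -0.228, 0.008], [0.006, -0.01, -1.0]]
force: [-2.8, -1.5, -1.8]
gripper_width: 0.997
```

Run:
```python
from h import *
delta([.6053,-.1620,.016],tool(-13,0))
im=imaging.capture('top');cv2.imwrite('pics/a.png',cv2.resize(im[200:330,300:460],(800,650)[:2] and (738,600),interpolation=cv2.INTER_CUBIC)[:,:,::-1])
```

```text
delta [  2.3   6.3 -77.2] [-0.0078 -0.0089  0.0034] rows 0.1
```

View pics/a.png

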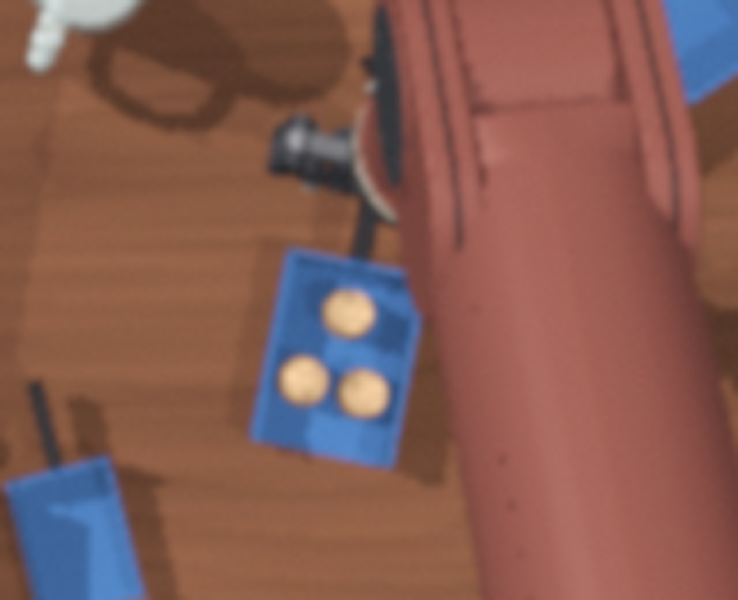

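The tray is undisturbed, with the corks at crop (348,313), (302,380) and (363,392), and the handle runs under the gripper. Next I descend and close.

Request:
jog_arm(
  deltas=[
    [2,6,-25,-0.008,-0.009,0.003,85],
    [2,6,-50,-0.008,-0.009,0.003,85],
    [2,6,-70,-0.008,-0.009,0.003,85],
    [2,6,-77,-0.008,-0.009,0.003,85],
    [2,6,-77,-0.008,-0.009,0.003,85],
    [2,6,-77,-0.008,-0.009,0.003,50],
    [2,6,-77,-0.008,-0.009,0.003,30],
    [2,6,-77,-0.008,-0.009,0.003,20],
    [2,6,-77,-0.008,-0.009,0.003,14],
    [2,6,-77,-0.008,-0.009,0.003,6],
    [2,6,-77,-0.008,-0.009,0.003,0],
    [2,6,-77,-0.008,-0.009,0.003,0],
    [2,6,-77,-0.008,-0.009,0.003,0],
    [2,6,-77,-0.008,-0.009,0.003,0],
    [2,6,-77,-0.008,-0.009,0.003,0],
    [2,6,-77,-0.008,-0.009,0.003,0],
  ],
  squeeze=80,
)

```text
clock: 5.77
tool_pos: [0.6067, -0.1601, 0.0207]
ee_rot: [[0.227, 0.974, 0.007], [0.974, -0.227, -0.004], [-0.002, 0.008, -1.0]]
force: [-0.7, -0.0, 5.3]
gripper_width: 0.119
```

Request:
jog_arm(
  deltas=[
    [0,0,10,0,0,0,0],
    [0,0,25,0,0,0,0],
    [0,0,40,0.01,0.04,0,0],
    [0,0,55,0.02,0.09,0,0],
    [0,0,70,0.03,0.14,0,0],
    [0,0,80,0.03,0.14,0,0],
    [0,0,80,0.03,0.14,0,0],
    [0,0,80,0.03,0.14,0,0],
  ],
)

```text
clock: 6.43
tool_pos: [0.607, -0.1599, 0.1012]
ee_rot: [[0.227, 0.965, -0.131], [0.974, -0.225, 0.026], [-0.005, -0.133, -0.991]]
force: [-0.6, -0.2, -2.9]
gripper_width: 0.122
```

Run:
```python
from h import *
im=imaging.capture('scene');cv2.imwrite('pics/b.png',cv2.resize(im[130:270,200:350],(640,600),interpolation=cv2.INTER_CUBIC)[:,:,::-1])
from rig import get_obs
o=get_obs();print(o['force'],o['wrist_torque'],o['gripper_width'],np.round(o['joints'],1))
delta(pour([.418,.158,.17],-60,-8),tool(-60,-8))
```

```text
[-0.74964273  0.3733469  -3.31926857] [-0.05712259 -0.38322382  0.01099299] 0.11909675586436952 [ 40.9  33.9 -42.5  86.8  21.6  76.   72.1]
delta [-112.9  187.5   63.5] [ 0.007   0.0009 -0.8186] rows 6.6
```

View pics/b.png

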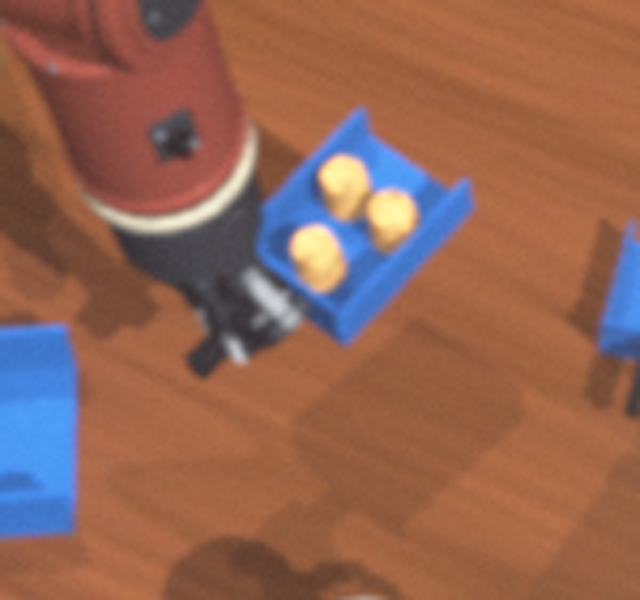

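The tray is held firmly, tipped about 8° back, with the corks standing at (343,185), (390,215) and (318,255). I'll carry it over the hopper.

Request:
jog_arm(
  deltas=[
    [0,0,8,0,0,0,0],
    [0,0,20,0,0,0,0],
    [-1,3,34,0,0,-0.02,0],
    [-4,8,48,0,0,-0.05,0],
    [-9,16,58,0,0,-0.09,0],
    [-16,27,63,0,0,-0.14,0],
    [-24,40,64,0,0,-0.2,0],
    [-33,55,64,0,0,-0.26,0],
    [-42,70,64,0,0,-0.32,0],
    [-51,85,64,0,0,-0.38,0],
    [-60,100,64,0,0,-0.44,0],
    [-69,115,64,0,0,-0.5,0],
    [-78,130,64,0,0,-0.56,0],
    [-87,145,64,0,0,-0.62,0],
    [-95,158,64,0,0,-0.68,0],
    [-102,169,64,0,0,-0.73,0],
    [-107,178,64,0,0,-0.77,0],
    [-111,184,64,0,0,-0.8,0],
    [-113,187,64,0,0,-0.818,0],
    [-113,187,64,0,0,-0.818,0],
  ],
)

```text
clock: 8.15
tool_pos: [0.493, 0.0279, 0.1655]
ee_rot: [[0.866, 0.496, -0.07], [0.501, -0.858, 0.113], [-0.004, -0.133, -0.991]]
force: [-0.0, -0.4, -1.8]
gripper_width: 0.12
```

Run:
```python
from h import *
from rig import get_obs
o=get_obs();print(np.round(o['joints'],1))
for t,z in((0,.16),(10,.15),(20,.14),(25,.135),(30,.13),(35,.125),(40,.122),(45,.12),(50,.12),(56,.12)): print(t,end=' ');delta(pour([.418,.155,z],-60,t),tool(-60,t))
im=imaging.capture('scene');cv2.imwrite('pics/c.png',cv2.resize(im[100:270,320:490],(600,600),interpolation=cv2.INTER_CUBIC)[:,:,::-1])
```

```text
[ 37.4  11.1 -44.9 105.4   0.9  70.   22.5]
0 delta [-0.  -2.8  9.5] [-0.1134 -0.0705 -0.0004] rows 1.1
10 delta [-2.5  1.4 25.3] [-2.645e-01 -1.578e-01 -1.000e-04] rows 2.5
20 delta [-7.1  9.5 39.9] [-4.156e-01 -2.451e-01  3.000e-04] rows 3.9
25 delta [-10.2  14.9  46.5] [-0.4912 -0.2887  0.0005] rows 4.6
30 delta [-13.8  21.1  52.5] [-0.5668 -0.3324  0.0007] rows 5.3
35 delta [-17.9  28.2  57.9] [-0.6424 -0.376   0.0009] rows 6.0
40 delta [-22.4  36.   64.4] [-0.718  -0.4196  0.0011] rows 6.7
45 delta [-27.3  44.4  71.2] [-0.7936 -0.4632  0.0013] rows 7.4
50 delta [-32.6  53.6  79.1] [-0.8691 -0.5068  0.0015] rows 8.1
56 delta [-39.3  65.2  87.3] [-0.9599 -0.5592  0.0018] rows 8.9
```

View pics/c.png

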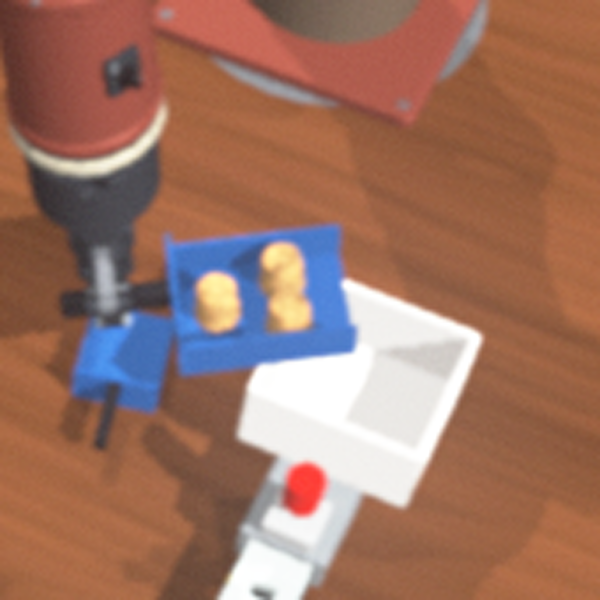

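The tray's lip, around (347,290), overhangs the near corner of the hopper, and all corks are aboard. Now I tip it.

Request:
jog_arm(
  deltas=[
    [0,-2,5,-0.055,-0.035,0,0],
    [0,-3,10,-0.113,-0.07,0,0],
    [-1,0,17,-0.19,-0.115,0,0],
    [-2,1,25,-0.264,-0.158,0,0],
    [-5,5,33,-0.34,-0.2,0,0],
    [-7,10,40,-0.416,-0.245,0,0],
    [-9,12,43,-0.453,-0.267,0,0],
    [-10,15,46,-0.491,-0.289,0,0],
    [-12,18,49,-0.529,-0.31,0,0],
    [-14,21,52,-0.567,-0.332,0,0],
    [-16,25,55,-0.605,-0.354,0,0],
    [-18,28,58,-0.642,-0.376,0,0],
    [-20,32,61,-0.68,-0.398,0,0],
    [-22,36,64,-0.718,-0.42,0,0],
    [-25,40,68,-0.756,-0.441,0,0],
    [-27,44,71,-0.794,-0.463,0,0],
    [-30,49,75,-0.831,-0.485,0,0],
    [-33,54,79,-0.869,-0.507,0,0],
    [-39,65,87,-0.96,-0.559,0,0],
    [-39,65,87,-0.96,-0.559,0,0],
  ],
)

```text
clock: 9.87
tool_pos: [0.4532, 0.0955, 0.2509]
ee_rot: [[0.864, 0.283, 0.417], [0.503, -0.48, -0.719], [-0.003, 0.831, -0.557]]
force: [-1.3, -0.4, -2.4]
gripper_width: 0.12
```

Request:
jog_arm(
  deltas=[
    [0,0,0,0,0,0,0],
    [0,0,0,0,0,0,0],
    [0,0,0,0,0,0,0],
  ],
)

```text
clock: 10.12
tool_pos: [0.4535, 0.095, 0.2511]
ee_rot: [[0.865, 0.282, 0.416], [0.502, -0.481, -0.718], [-0.003, 0.83, -0.558]]
force: [0.7, -0.4, -2.5]
gripper_width: 0.12
```

Run:
```python
from h import *
a=imaging.capture('scene')[120:270,340:470];b=imaging.capture('top')[240:360,200:330]
cv2.imwrite('pics/d.png',np.hstack([cv2.resize(a,(390,450),interpolation=cv2.INTER_CUBIC),cv2.resize(b,(410,450))])[:,:,::-1])
```

```text
(no output)
```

View pics/d.png

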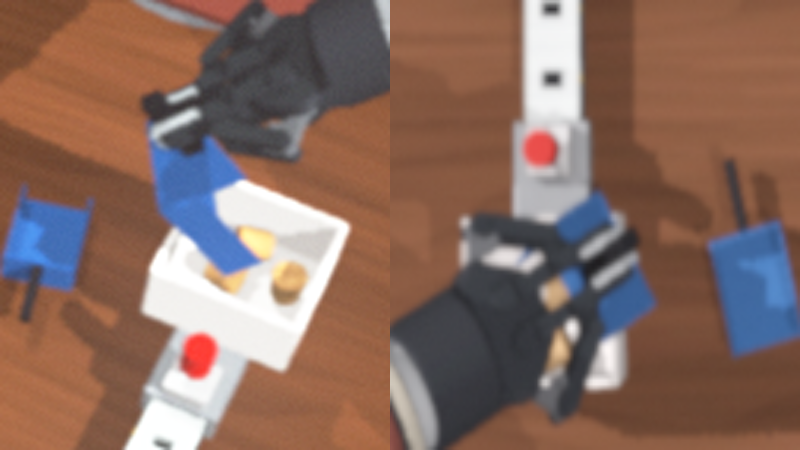

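Three corks are visible in the hopper at (258,243), (220,275) and (290,283) in the left half. I'll raise the tray straight up, still tipped, to free anything leaning on it.

Request:
jog_arm(
  deltas=[
    [0,0,8,0,0,0,0],
    [0,0,18,0,0,0,0],
    [0,0,30,0,0,0,0],
    [3,-6,42,0,0,0,0],
    [8,-14,55,0,0,0,0],
    [15,-26,70,0,0,0,0],
    [20,-35,80,0,0,0,0],
    [20,-35,80,0,0,0,0],
    [20,-35,80,0,0,0,0],
  ],
)

```text
clock: 10.97
tool_pos: [0.4734, 0.0589, 0.3331]
ee_rot: [[0.866, 0.277, 0.416], [0.5, -0.482, -0.72], [0.001, 0.831, -0.556]]
force: [0.5, 1.1, -1.4]
gripper_width: 0.119
```

Run:
```python
from h import *
a=imaging.capture('scene')[120:270,340:470];b=imaging.capture('top')[240:360,200:330]
cv2.imwrite('pics/e.png',np.hstack([cv2.resize(a,(390,450),interpolation=cv2.INTER_CUBIC),cv2.resize(b,(410,450))])[:,:,::-1])
delta([.53,-.05,.28],tool(-40,0))
delta([.6067,-.1601,.10],tool(-13,0))
```

```text
delta [  56.9 -109.8  -51.6] [0.7549 0.6325 0.3181] rows 8.3
delta [ 133.6 -219.9 -231.6] [0.5992 0.8084 0.7497] rows 10.0
```

View pics/e.png

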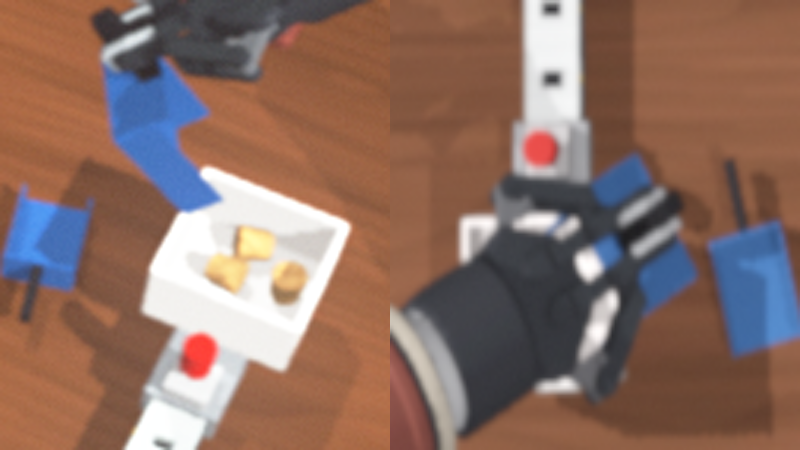

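All three corks are lying on the hopper floor at (255,243), (225,270) and (290,283), and the tray is empty. I'll return it.

Request:
jog_arm(
  deltas=[
    [5,-10,0,0.07,0.06,0.03,0],
    [12,-25,-5,0.17,0.14,0.07,0],
    [20,-42,-12,0.27,0.23,0.11,0],
    [29,-60,-20,0.38,0.32,0.16,0],
    [38,-78,-30,0.48,0.4,0.2,0],
    [48,-95,-40,0.58,0.5,0.26,0],
    [60,-115,-55,0.68,0.58,0.32,0],
    [75,-135,-75,0.7,0.65,0.4,0],
    [90,-155,-100,0.68,0.7,0.5,0],
    [105,-175,-130,0.65,0.75,0.6,0],
    [120,-195,-160,0.62,0.79,0.7,0],
    [130,-212,-190,0.6,0.81,0.75,0],
    [134,-220,-215,0.6,0.81,0.75,0],
    [134,-220,-231,0.6,0.81,0.75,0],
    [134,-220,-231,0.6,0.81,0.75,0],
    [134,-220,-231,0.6,0.81,0.75,0],
  ],
)

```text
clock: 12.4
tool_pos: [0.6064, -0.1588, 0.0992]
ee_rot: [[0.223, 0.975, -0.005], [0.975, -0.223, 0.002], [0.001, -0.006, -1.0]]
force: [-0.2, -0.1, -1.2]
gripper_width: 0.125
```

Run:
```python
from h import *
delta([.6067,-.1601,.022],tool(-13,0))
```

```text
delta [  0.3  -1.3 -77.2] [-0.0022 -0.0051 -0.002 ] rows 0.0
```

Request:
jog_arm(
  deltas=[
    [0,-1,-15,0,-0.005,0,0],
    [0,-1,-30,0,-0.005,0,0],
    [0,-1,-45,0,-0.005,0,0],
    [0,-1,-58,0,-0.005,0,0],
    [0,-1,-67,0,-0.005,0,0],
    [0,-1,-73,0,-0.005,0,0],
    [0,-1,-77,0,-0.005,0,0],
    [0,-1,-79,0,-0.005,0,0],
    [0,-1,-79,0,-0.005,0,0],
    [0,-1,-79,0,-0.005,0,0],
  ],
)

```text
clock: 13.23
tool_pos: [0.6068, -0.1598, 0.0209]
ee_rot: [[0.223, 0.975, 0.001], [0.975, -0.223, 0.002], [0.002, 0.0, -1.0]]
force: [-0.4, -0.4, -1.1]
gripper_width: 0.121
```

Request:
jog_arm(
  deltas=[
    [0,0,-1,0,0,0,0],
    [0,0,-2,0,0,0,0],
    [0,0,-3,0,0,0,0],
    [0,0,-3,0,0,0,0],
    [0,0,-3,0,0,0,0],
  ],
)

```text
clock: 13.65
tool_pos: [0.6075, -0.16, 0.0198]
ee_rot: [[0.223, 0.975, 0.002], [0.975, -0.223, 0.001], [0.002, 0.002, -1.0]]
force: [-3.7, 0.5, 14.0]
gripper_width: 0.117
```

Contact confirmed (14 N). I'll release, wait, and rise.

Request:
jog_arm(
  deltas=[
    [0,0,1,0,0,0,0],
    [0,0,1,0,0,0,16],
    [0,0,1,0,0,0,20],
    [0,0,1,0,0,0,30],
    [0,0,1,0,0,0,40],
    [0,0,1,0,0,0,50],
    [0,0,1,0,0,0,60],
    [0,0,1,0,0,0,60],
    [0,0,15,0,0,0,60],
    [0,0,35,0,0,0,60],
    [0,0,60,0,0,0,60],
    [0,0,90,0,0,0,60],
    [0,0,120,0,0,0,60],
    [0,0,160,0,0,0,60],
    [0,0,180,0,0,0,60],
    [0,0,180,0,0,0,60],
  ],
)

```text
clock: 14.98
tool_pos: [0.6102, -0.16, 0.207]
ee_rot: [[0.223, 0.975, 0.011], [0.975, -0.223, -0.001], [0.001, 0.011, -1.0]]
force: [-0.2, 0.7, 0.6]
gripper_width: 0.699
```

Run:
```python
from h import *
from rig import finder
n='top';imaging.capture(n);r=finder.outline_of('tray',n)
print([(round(d['p'],2),np.array(d['bbox']).astype(int).tolist()) for d in r])
im=imaging.capture('scene');r=finder.outline_of('tray','scene')
print([(round(d['p'],2),np.array(d['bbox']).astype(int).tolist()) for d in r])
cv2.imwrite('pics/f.png',cv2.resize(im[150:320,200:440],(800,566),interpolation=cv2.INTER_CUBIC)[:,:,::-1])
from rig import get_obs
ax=(.513,.180)
for yaw in (-90,-70,-110,-180,0): print(yaw);delta([*ax,.2],tool(yaw,0))
print(np.round(get_obs()['joints'],1))
```

```text
[(0.98, [304, 282, 327, 335]), (0.87, [354, 239, 387, 301]), (0.7, [450, 166, 494, 214])]
[(0.92, [343, 183, 367, 228]), (0.74, [104, 206, 218, 260]), (0.59, [399, 233, 415, 247]), (0.58, [248, 187, 312, 235]), (0.55, [431, 207, 445, 220])]
-90
delta [-93.9 339.9   0.7] [-5.0000e-04  1.6000e-03 -1.3459e+00] rows 10.8
-70
delta [-93.9 339.9   0.7] [-8.000e-04  1.500e-03 -9.968e-01] rows 8.0
-110
delta [-93.9 339.9   0.7] [-3.0000e-04  1.8000e-03 -1.6949e+00] rows 13.6
-180
delta [-93.9 339.9   0.7] [ 1.1000e-03  2.1000e-03 -2.9167e+00] rows 23.3
0
delta [-93.9 339.9   0.7] [-0.0014  0.0007  0.2249] rows 1.8
[ 34.1  20.2 -29.7  88.4  10.2  74.   80.3]
```

View pics/f.png

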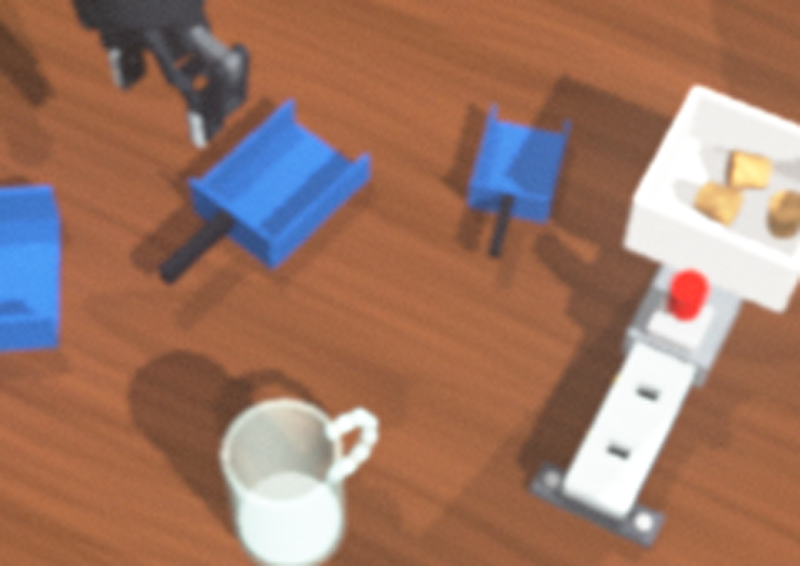

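The tray stands upright and empty at crop (280,185), the corks are in the hopper, and the mug is untouched. Now the knob, at crop (688,293).

Request:
jog_arm(
  deltas=[
    [-5,20,0,0,0,0.02,60],
    [-12,45,0,0,0,0.05,60],
    [-20,75,0,0,0,0.08,60],
    [-29,105,0,0,0,0.11,60],
    [-38,135,0,0,0,0.14,60],
    [-46,165,0,0,0,0.17,60],
    [-54,195,0,0,0,0.2,60],
    [-62,225,0,0,0,0.225,60],
    [-70,255,0,0,0,0.225,60],
    [-78,285,0,0,0,0.225,60],
    [-86,312,0,0,0,0.225,60],
    [-92,332,0,0,0,0.225,60],
    [-94,340,0,0,0,0.225,60],
    [-94,340,0,0,0,0.225,60],
    [-94,340,-20,0,0,0.225,60],
    [-94,340,-40,0,0,0.225,60],
    [-94,340,-60,0,0,0.225,60],
    [-94,340,-75,0,0,0.225,60],
    [-94,340,-75,0,0,0.225,60],
    [-94,340,-75,0,0,0.225,60],
  ],
)

```text
clock: 16.85
tool_pos: [0.5128, 0.1784, 0.1235]
ee_rot: [[0.002, 1.0, -0.002], [1.0, -0.002, 0.001], [0.001, -0.002, -1.0]]
force: [0.1, 0.6, 0.7]
gripper_width: 0.702
```

Run:
```python
from h import *
delta([.513,.1805,.078],tool(0,0))
im=imaging.capture('scene');cv2.imwrite('pics/g.png',cv2.resize(im[150:310,340:480],(525,600),interpolation=cv2.INTER_CUBIC)[:,:,::-1])
```

```text
delta [  0.2   2.1 -45.5] [-0.0008 -0.0018  0.0017] rows 0.0
```

View pics/g.png

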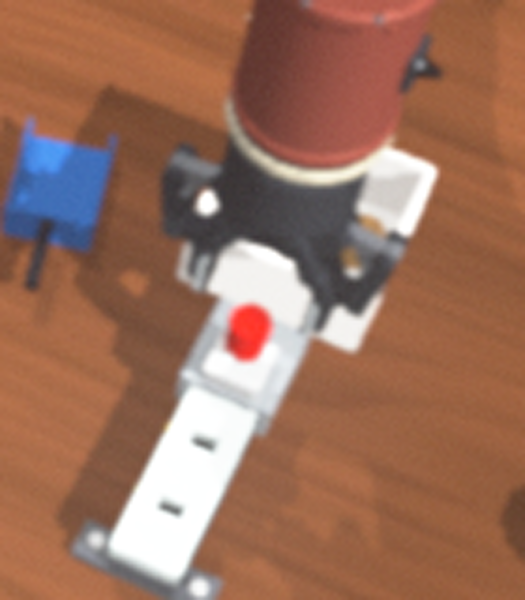

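Fingers straddle the knob at (250,330). I'll descend and close.

Request:
jog_arm(
  deltas=[
    [0,2,-15,0,0,0,60],
    [0,2,-30,0,0,0,60],
    [0,2,-42,0,0,0,60],
    [0,2,-46,0,0,0,60],
    [0,2,-46,0,0,0,60],
    [0,2,-46,0,0,0,40],
    [0,2,-46,0,0,0,30],
    [0,2,-46,0,0,0,26],
    [0,2,-46,0,0,0,22],
    [0,2,-46,0,0,0,15],
    [0,2,-46,0,0,0,10],
    [0,2,-46,0,0,0,10],
    [0,2,-46,0,0,0,10],
  ],
  squeeze=60,
)

```text
clock: 17.98
tool_pos: [0.5145, 0.1792, 0.0798]
ee_rot: [[0.003, 1.0, 0.002], [1.0, -0.003, -0.001], [-0.001, 0.002, -1.0]]
force: [-1.0, -8.1, 7.9]
gripper_width: 0.284
```

Request:
jog_arm(
  deltas=[
    [0,0,3,0,0,0,10],
    [0,0,7,0,0,0,10],
    [0,0,11,0,0,0,10],
    [0,0,15,0,0,0,10],
    [0,0,17,0,0,0,10],
    [0,0,17,0,0,0,10],
    [0,0,17,0,0,0,10],
  ],
)

```text
clock: 18.57
tool_pos: [0.5143, 0.1789, 0.0966]
ee_rot: [[0.003, 1.0, 0.001], [1.0, -0.003, -0.001], [-0.001, 0.001, -1.0]]
force: [1.4, -1.7, -8.5]
gripper_width: 0.287
```

The −8.5 N reading matches the spring at about 17 mm, so the pin is clear. Now slide.

Request:
jog_arm(
  deltas=[
    [3,0,0,0,0,0,10],
    [8,0,0,0,0,0,10],
    [14,0,0,0,0,0,10],
    [20,0,0,0,0,0,10],
    [26,0,0,0,0,0,10],
    [32,0,0,0,0,0,10],
    [38,0,0,0,0,0,10],
    [43,0,0,0,0,0,10],
    [47,0,0,0,0,0,10],
    [49,0,0,0,0,0,10],
    [50,0,0,0,0,0,10],
    [50,0,0,0,0,0,10],
    [50,0,0,0,0,0,10],
  ],
)

```text
clock: 19.65
tool_pos: [0.5647, 0.1792, 0.0968]
ee_rot: [[0.003, 1.0, 0.003], [1.0, -0.003, -0.001], [-0.001, 0.003, -1.0]]
force: [0.0, 1.5, -8.5]
gripper_width: 0.291
```

Request:
jog_arm(
  deltas=[
    [0,0,-3,0,0,0,10],
    [0,0,-6,0,0,0,10],
    [0,0,-9,0,0,0,10],
    [0,0,-12,0,0,0,10],
    [0,0,-15,0,0,0,10],
    [0,0,-17,0,0,0,10],
    [0,0,-17,0,0,0,10],
    [0,0,-17,0,0,0,10],
  ],
)

```text
clock: 20.32
tool_pos: [0.5651, 0.1792, 0.08]
ee_rot: [[0.003, 1.0, 0.003], [1.0, -0.003, -0.001], [-0.001, 0.003, -1.0]]
force: [0.6, 0.1, -4.2]
gripper_width: 0.286
```

Run:
```python
from h import *
im=imaging.capture('scene');cv2.imwrite('pics/i.png',cv2.resize(im[150:320,240:480],(800,566),interpolation=cv2.INTER_CUBIC)[:,:,::-1])
```

```text
(no output)
```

View pics/i.png

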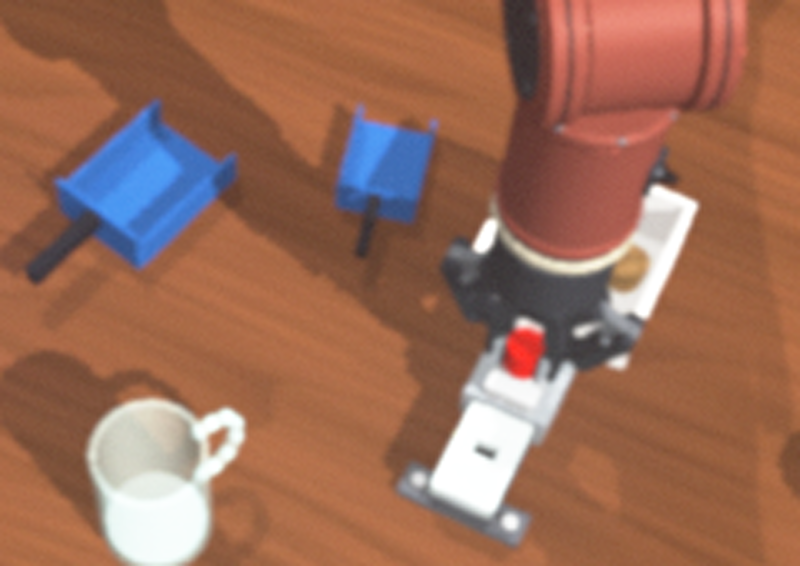

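Carriage has moved one hole: only the last slot shows, at (485,450). −4.2 N at the original height means the pin is home or almost. I'll press down 2 mm to seat it.

Request:
jog_arm(
  deltas=[
    [0,0,-1,0,0,0,10],
    [0,0,-2,0,0,0,10],
    [0,0,-2,0,0,0,10],
    [0,0,-2,0,0,0,10],
  ],
)

```text
clock: 20.7
tool_pos: [0.5665, 0.1793, 0.0798]
ee_rot: [[0.003, 1.0, 0.006], [1.0, -0.003, -0.001], [-0.001, 0.006, -1.0]]
force: [-1.2, -1.9, 8.3]
gripper_width: 0.284
```

Request:
jog_arm(
  deltas=[
    [-1,0,-1,0,0,0,10],
    [-2,0,-1,0,0,0,10],
    [-2,0,-1,0,0,0,10],
    [-2,0,-1,0,0,0,10],
    [-2,0,-1,0,0,0,10],
  ],
)

```text
clock: 21.12
tool_pos: [0.5656, 0.1793, 0.0798]
ee_rot: [[0.004, 1.0, 0.009], [1.0, -0.004, -0.001], [-0.001, 0.009, -1.0]]
force: [0.8, -1.8, 5.6]
gripper_width: 0.286
```

Run:
```python
from rig import get_obs
from h import *
im=imaging.capture('scene');h=cv2.cvtColor(im,cv2.COLOR_RGB2HSV)
rd=((h[...,0]<6)|(h[...,0]>174))&(h[...,1]>190)&(h[...,2]>170);rd[:235]=0;rd[:,:380]=0;rd[:,420:]=0
ys,xs=np.nonzero(rd[:300]);print(len(xs),plane('scene',(xs.mean(),ys.mean()),.097))
o=get_obs();print(o['force'],o['tool_pos'],o['gripper_width'])
```

```text
96 [0.56354898 0.17871663 0.097     ]
[ 2.31403973 -1.13690272  7.08595143] [0.56566257 0.17925596 0.07986382] 0.285879256721523
```

```bash
python3 -c "
from rig import workorder,get_obs
print(workorder.job_done());print(get_obs()['force'])"
```

```text
the job is handed in; nothing more can be done
None
the job is handed in; nothing more can be done
```

The job is finished and handed in at about 21 s of the 67 s allowed. The hand-in reports no verdict.

**What I did:** I picked up the middle-sized blue tray by its handle and tipped all three corks into the hopper. I then stood the tray back on the bench at its old spot and let go. Next I pulled the knob up about 17 mm, slid the carriage about 50 mm to the next hole, and let the pin down. The arm finished still gripping the knob.

**Last checks:**
- **Pin:** the knob is back at its starting height. Pressing down 2 mm gave +8.3 N and almost no movement, so the pin is home.
- **Carriage:** the tool's x moved about 51 mm and the knob in the camera about 50.5–52 mm, inside the 46–54 mm window. Only the last slot still shows.
- **Grip:** the opening is about 24 mm, slightly under the 26 mm knob. The black handle also read about 2 mm under its size, so this looks like a firm grip.
- **Corks:** all three were seen lying in the hopper before the slide. Afterwards the arm hid two of them, so only one was re-seen.
- **Tray and mug:** in the last pictures the tray stood upright and untouched, and the mug was in place.
- **Bottle and jar:** I did not look at these again after the start; the planned paths stayed clear of both.

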